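Square the parts tray into the corner stop

ROBOT

A 6-joint arm with a two-finger parallel gripper is mounted at the origin on the work surface. World frame = base frame: x ahead of the robot, y to its left, z up, the work surface at z = 0. Lengths are in m, angles in rad, forces in N, time in s.
With the tool pointing down it reaches from about 0.25 to 0.725 m from the base axis. Payload 4 kg.
Tool frame: the origin (TCP) lies on the centre line of the jaws, within the pads' length; the fingertips stand 22 mm ahead of it and the grasp point (between the pads) lies 3 mm ahead of it; z points along the fingers, y is the line along which they close (so a half turn about z gives the same grasp; the last joint's range is limited). The gripper opens to 85 mm and grips with 20 to 120 N. Pads are 22 mm wide; open, the fingers measure 114 mm over their backs; the gripper's body (76 mm by 85 mm) begins 54 mm behind the grasp point. The pads swing forward as they close: fully open they stand 13 mm farther back than shut.
Start: joints at [-1.145, 0.241, 0.005, 1.335, 0, 1.571], TCP at [0.207, -0.455, 0.253] pointing down, gripper open.
Joint ranges: [-2.72, 2.72], [-1.05, 1.87], [-1.09, 1.28], [-1.99, 2.15], [-1.42, 1.44], [-3.14, 3.14]. Speed limits (rad/s): [2.79, 2.79, 3.14, 3.14, 3.14, 3.14].

INTERFACE

Orientations are given as a unit quaternion [x, y, z, w].
In Python, from workcell import bot gives the robot as it stands.
- The arm moves only by the shell command python3 -m inch 'ROWS'. ROWS is JSON, one flat list of numbers, 7 for each row, row after row: the shift along the world's x, y, z in mm, then the turn, a rotation vector about the world's x, y, z in rad, then the opening in per cent of the stroke, from 0 (shut) to 100 (fully open). A call has 1 to 8 rows; each row is the pose to reach, as a shift and turn from the pose commanded when the call began; what a row does not reach only later rows make up. A row lasts 1/12 s, in which the tool goes at most 41.7 mm and 7.16 degrees, less where a joint would pass 70% of its speed; a pose out of reach is approached as far as the arm can. A call with a gripper value outside its range is refused whole. The fingers move at their own pace and stop on an object; the grip force is fixed at half the most. Time passes only in rows, so rows that repeat a pose let the fingers close. It gives the time, the measured TCP pose, the force, the opening and the grip force at its end, in the units of the state.
- bot.get_obs(): the state, without advancing time (a new reading comes with each control period).
- bot.camera(name): name is "scene" or "top" or "wrist"; returns the picture (480x640x3 uint8, blue, green, red); there is no depth.
- bot.camera_info(name): a dict with "intrinsics" (3x3 intrinsics, pixels), "camera_from_world" (4x4, takes a point from world to camera coordinates); the wrist camera has in their place "hand_eye" (4x4, takes a point from camera to tool coordinates, whose origin is the TCP and whose axes are the flange's). Camera axes: x right, y down, z forward; pixel columns grow to the right and rows downward; lengths in m; the calibration is good to about 2 mm. A picture is of the moment at which its call begins: read the wrist's pose just before it. camera_info takes no time and is no camera call.
- bot.job_done(): hands the job in; it is judged then, once.
Trained networks look in the newest picture that a camera, given by its name, has taken for a name from the list of things; names that differ only in an ending like _2 or _b are one class to them, and where a whole thing is asked for, a point or a joint stands for the part that bears it (a point fixed in the world has none). Each returns a list of dicts, best first, with "confidence" (0 to 1); they miss things now and then, are a little off and sometimes report something else, mostly with a low value. They report only what shows in the picture. A call takes as long as a camera call. They do not tell look-alikes from the thing itself.
- bot.silhouettes(camera, target): "mask" (480x640 bool, what is visible of it) and "uv" ([column, row] in pixels, amid what is visible of it).
- bot.spot_point(camera, target): "uv" ([column, row] in pixels: a listed point, or the origin of a listed thing).
The state is a dict: "clock": time; "joint_pos": joint angles; "joint_vel": joint speeds; "tau": joint torques, N m; "eef_pos": TCP position; "tool_rot": TCP orientation; "ft_force": force on the tool from outside, world axes, zero at the start; "ft_torque": the same for the moment, N m; "grip_width": finger opening in m; "grasp_force": force on a finger pad.
Only numpy, scipy, OpenCV 4.12 (cv2) and the standard library are available. Lean on these libraries where they do the work, as an engineer would, in place of code of your own. Each camera call takes 0.05 s, during which the arm holds its last target. There are 200 camera calls.

TASK

Push the oblong tray of wooden toggles along the table into the corner of the wooden stop, so that one long side lies flat against the long batten and its left end is up against the short end stop. Only slide it with the fingers: do not lift or tip it. Leave everything else where it is and move clear.

Things in the scene. Friction and masses are not known exactly. Their poses are not given: they have to be found in the camera images.
- tray: oblong open plywood tray, 90 mm along its x, 120 along its y, 45 high, walls 6 thick, six dark wooden toggles fixed in it; 0.25 to 0.5 kg, slides under a few newtons. Origin at the centre of its underside, z up. Starts askew by up to 0.3 rad, its +x roughly towards the batten, 50 mm or more off batten and end stop.
- jig: fixed L-shaped wooden stop, 20 mm high, 22 thick. Origin at table height in its inner corner; +x away from the robot, +y to its left, z up. The batten's near face is the plane x = 0, y from -300 to 22 mm; the end stop's right face is the plane y = 0, x from -90 to 0. A tray fully home has its origin at x = -45, y = -60 in this frame, axes parallel.
- square_tray: bystander: square open plywood tray 85 x 85 mm, 45 high, with three toggles in it, to the robot's right; origin at the centre of its underside
- spool: bystander: blue thread spool 40 mm across, 50 high, standing on the robot's side of the end stop; origin at the centre of its underside
- tin: bystander: bare metal tin 60 mm across, 55 high, standing left of the end stop; origin at the centre of its underside
- cone: bystander: grey thread cone 68 mm across at its foot, 100 high, standing beyond the batten; origin at the centre of its underside
- screwdriver: bystander: screwdriver 200 mm long lying beyond the batten, roughly parallel to it; its x axis runs along the handle to the blade
- brush: bystander: brush 180 mm long lying past the right-hand end of the batten, pointing away from the robot; its x axis runs along the handle to the bristles
- glue: bystander: white bottle 52 mm across, 130 high, standing to the robot's left; origin at the centre of its underside
Mind the look-alikes: they are no part of the job. What is shaped like the tray but purple or yellow is not meant.

How it is judged:
By the outcome, as a careful person would: the job done as asked, in the order asked, and still so for the second after the job is handed in, with the robot touching nothing.
It also fails if it takes over 48 s, if anything falls off the work surface, if the arm or the gripper's body presses on something with over 40 N, if the wrist force passes 120 N, or if a joint passes its speed limit or range.

## Working session

There is one attempt and no reset: what is moved stays moved. The work goes in short steps, Python scripts to look and compute and a shell command to move; the robot and the scene stay as the last step left them, time stands still between calls to the robot, and variables do not carry over. Pictures are saved under pics/ and viewed, at most 13 in all, crops included, and the job is handed in when it is done.

```bash
mkdir -p pics; cat > h.py <<'E'
import numpy as np, cv2
from workcell import bot
def ray(cam,uv,z):
    i=bot.camera_info(cam);K=np.array(i["intrinsics"])
    if cam=="wrist":
        from scipy.spatial.transform import Rotation as R
        o=bot.get_obs();T=np.eye(4);T[:3,:3]=R.from_quat(o["tool_rot"]).as_matrix();T[:3,3]=o["eef_pos"]
        M=T@np.array(i["hand_eye"])
    else: M=np.linalg.inv(np.array(i["camera_from_world"]))
    d=M[:3,:3]@np.linalg.inv(K)@np.array([uv[0],uv[1],1.]);c=M[:3,3]
    return c+d*(z-c[2])/d[2]
E
python3 - <<'E'
from h import *
for c in("top","scene"):
    im=bot.camera(c);cv2.imwrite(f"pics/{c}0.png",im)
    for t in("tray","jig","square_tray","spool","tin"):
        for r in bot.spot_point(c,t)[:3]: print(c,t,np.round(r["uv"]),round(r["confidence"],2),ray(c,r["uv"],0).round(3))
E
```

```text
top tray [363. 172.] 0.94 [ 0.845 -0.153  0.   ]
top tray [330. 276.] 0.81 [ 0.537 -0.06   0.   ]
top tray [378. 322.] 0.77 [ 0.41  -0.196  0.   ]
top jig [256. 220.] 0.62 [0.693 0.155 0.   ]
top square_tray [470. 296.] 0.89 [ 0.489 -0.458  0.   ]
top spool [231. 276.] 0.7 [0.53  0.219 0.   ]
top tin [228. 233.] 0.8 [0.654 0.233 0.   ]
scene tray [220. 275.] 0.77 [ 0.847 -0.143  0.   ]
scene tray [320. 168.] 0.71 [ 0.413 -0.193  0.   ]
scene jig [368. 302.] 0.76 [0.694 0.162 0.   ]
scene spool [431. 269.] 0.96 [0.527 0.224 0.   ]
scene tin [402. 311.] 0.68 [ 0.667  0.231 -0.   ]
scene tin [431. 270.] 0.57 [ 0.529  0.225 -0.   ]
```

View pics/top0.png

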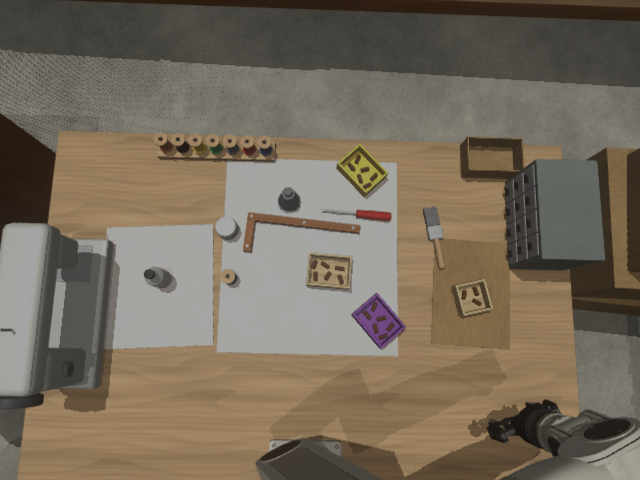

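View pics/scene0.png

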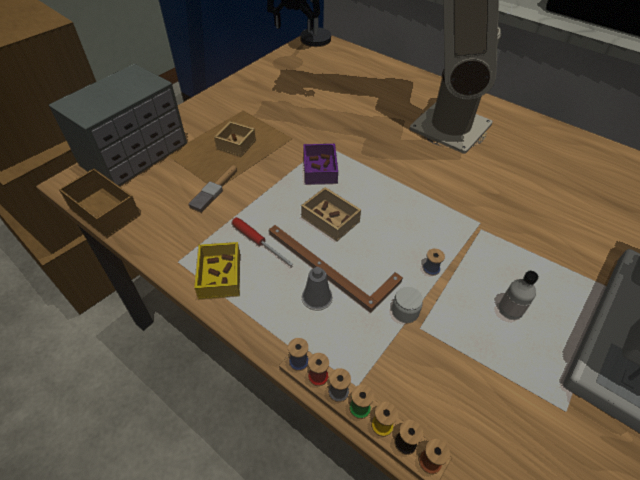

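Top view: three trays of this shape. They are plywood (330,271), purple (378,321) and yellow (362,170). The plywood one is meant, since purple and yellow are excluded. The square tray at (473,298) is a bystander. I'll confirm with a crop and measure.

```bash
python3 - <<'E'
from h import *
im=bot.camera("top")
cv2.imwrite("pics/crop.png",cv2.resize(im[190:350,215:415],None,fx=4,fy=4,interpolation=cv2.INTER_CUBIC)[:600,:800])
def rect(m,z):
    c=max(cv2.findContours(m.astype(np.uint8),0,2)[0],key=cv2.contourArea)[:,0]
    p=np.array([ray("top",q,z)[:2] for q in c],np.float32)*1000
    r=cv2.minAreaRect(p);return r,cv2.boxPoints(r)
for r in bot.silhouettes("top","tray"):
    q,b=rect(r["mask"],.045);print("tray",np.round(r["uv"]),r["confidence"],q,b.round().tolist())
for r in bot.silhouettes("top","jig")[:2]:
    q,b=rect(r["mask"],.02);print("jig",np.round(r["uv"]),r["confidence"],q,b.round().tolist())
    np.save("jig.npy",r["mask"])
# jig spot points at top face
for n in("spool","square_tray","tin"):
    for r in bot.silhouettes("top",n)[:1]: print(n,rect(r["mask"],.045)[0])
E
```

```text
tray [379. 321.] 0.89 ((413.8492431640625, -189.7512969970703), (121.70248413085938, 95.20700073242188), 41.8631477355957) [[337.0, -195.0], [400.0, -266.0], [491.0, -185.0], [427.0, -114.0]]
tray [364. 170.] 0.8 ((839.584716796875, -142.54299926757812), (123.1456069946289, 99.96163177490234), 44.567386627197266) [[761.0, -150.0], [831.0, -221.0], [919.0, -135.0], [848.0, -64.0]]
tray [330. 271.] 0.77 ((547.1006469726562, -55.02703094482422), (121.38097381591797, 96.47783660888672), 85.96995544433594) [[495.0, -112.0], [591.0, -119.0], [599.0, 2.0], [503.0, 9.0]]
tray [229. 228.] 0.67 ((660.3508911132812, 231.34405517578125), (68.51426696777344, 56.726531982421875), 46.63490295410156) [[616.0, 226.0], [657.0, 187.0], [704.0, 237.0], [663.0, 276.0]]
tray [436. 230.] 0.2 ((649.67529296875, -350.169189453125), (176.42784118652344, 43.95970916748047), 9.169852256774902) [[559.0, -343.0], [566.0, -386.0], [740.0, -358.0], [733.0, -314.0]]
jig [291. 225.] 0.97 ((645.1111450195312, 23.065078735351562), (325.88720703125, 113.92280578613281), 86.21052551269531) [[578.0, -136.0], [691.0, -143.0], [713.0, 182.0], [599.0, 189.0]]
jig [433. 232.] 0.5 ((653.9533081054688, -357.1614074707031), (177.8842315673828, 45.183406829833984), 8.326691627502441) [[563.0, -348.0], [569.0, -392.0], [745.0, -367.0], [739.0, -322.0]]
spool ((523.6796264648438, 220.51251220703125), (45.6585693359375, 37.50865936279297), 64.88088989257812)
square_tray ((482.212890625, -447.65118408203125), (84.81295013427734, 99.51517486572266), 13.442830085754395)
tin ((659.552490234375, 231.91273498535156), (68.56376647949219, 58.67083740234375), 46.64349365234375)
```

View pics/crop.png

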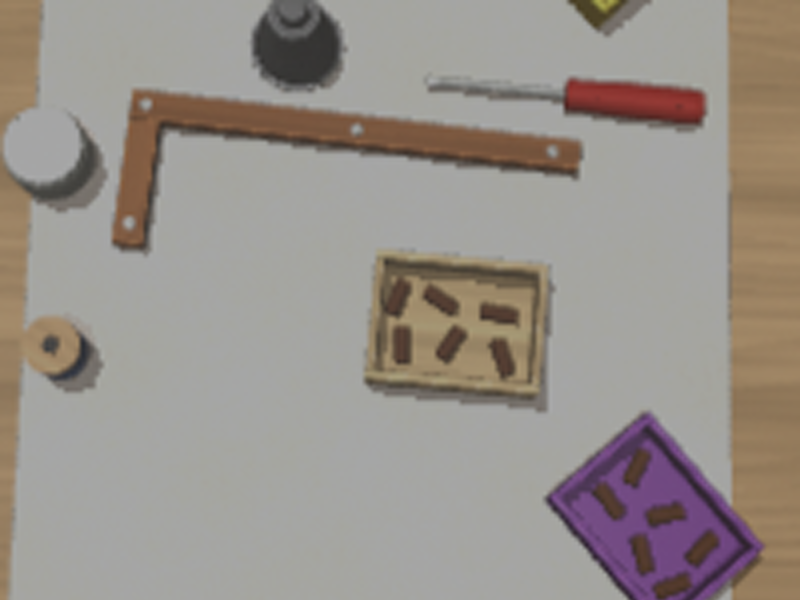

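The crop shows the plywood tray at (457,327), with six dark toggles and its long side facing the batten. This is the target. Next I'll refine the jig axes and read the tool orientation.

```bash
python3 - <<'E'
from h import *
from scipy.spatial.transform import Rotation as R
o=bot.get_obs();print(o["clock"],o["eef_pos"],R.from_quat(o["tool_rot"]).as_matrix().round(3).tolist(),o["grip_width"])
m=np.load("jig.npy").astype(np.uint8)
c=max(cv2.findContours(m,0,1)[0],key=cv2.contourArea)[:,0]
p=np.array([ray("top",q,.02)[:2] for q in c])*1000
up=np.array([[u,m[:,u].argmax()-.5] for u in range(255,352)]);lo=np.array([[u,479-m[::-1,u].argmax()+.5] for u in range(262,352)])
for n,l in(("outer",up),("inner",lo)):
    w=np.array([ray("top",q,.02)[:2] for q in l])*1000
    k=np.polyfit(w[:,1],w[:,0],1);print(n,"x =",k)
r0=[];r1=[]
for v in range(228,247):
    s=np.nonzero(m[v])[0]; s=s[s<275]; r0.append([s.min()-.5,v]);r1.append([s.max()+.5,v])
for n,l in(("stopL",r0),("stopR",r1)):
    w=np.array([ray("top",q,.02)[:2] for q in l])*1000
    print(n,"y =",np.polyfit(w[:,0],w[:,1],1))
print(np.linalg.inv(bot.camera_info("top")["camera_from_world"]).round(3)[:3].tolist())
E
```

```text
0.9 [ 0.20650158 -0.45535173  0.25331107] [[0.911, 0.413, -0.0], [0.413, -0.911, -0.0], [-0.0, -0.0, -1.0]] 0.08545023055390634
outer x = [-3.94267342e-02  1.39241942e+03]
inner x = [-0.01418059  0.381007  ]Traceback (most recent call last):
  File "<stdin>", line 13, in <module>
    return umr_minimum(a, axis, None, out, keepdims, initial, where)
ValueError: zero-size array to reduction operation minimum which has no identity
```

```bash
python3 - <<'E'
from h import *
m=max(bot.silhouettes("top","jig"),key=lambda r:r["confidence"])["mask"].astype(np.uint8)
t=[r for r in bot.silhouettes("top","tray") if np.hypot(*(np.array(r["uv"])-[330,271]))<12][0]["mask"].astype(np.uint8)
def fit(n,l,z,ax):
    w=np.array([ray("top",q,z)[:2] for q in l])*1000
    print(n,"xy"[ax],"=",np.polyfit(w[:,1-ax],w[:,ax],1))
fit("outer",[[u,m[:,u].argmax()-.5] for u in range(256,352)],.02,0)
fit("inner",[[u,479-m[::-1,u].argmax()+.5] for u in range(264,352)],.02,0)
ss=[(np.nonzero(m[v])[0],v) for v in range(228,245)]
ss=[(s[s<275],v) for s,v in ss]; ss=[(s,v) for s,v in ss if len(s)]
fit("stopL",[[s.min()-.5,v] for s,v in ss],.02,1);fit("stopR",[[s.max()+.5,v] for s,v in ss if s.max()<262],.02,1)
fit("trayfar",[[u,t[:,u].argmax()-.5] for u in range(314,347)],.045,0)
print(np.linalg.inv(bot.camera_info("top")["camera_from_world"]).round(3)[:3,3])
E
```

```text
outer x = [9.30449999e-02 6.97615950e+02]
inner x = [9.49268599e-02 6.69771376e+02]
stopL y = [-2.59026989e-02  2.02829653e+02]
stopR y = [-9.83886210e-02  2.23255594e+02]
trayfar x = [5.81302866e-02 5.97543811e+02]
[0.378 0.012 1.384]
```

Jig corner is at about (690,158) mm with yaw -0.094. The tray centre is at about (549,-56) with yaw -0.06. I'll go behind the tray with the fingers open and parallel to the batten.

```bash
python3 -m inch '[268,406,-133,0,0,-0.52,100,268,406,-133,0,0,-0.52,100,268,406,-133,0,0,-0.52,100,268,406,-133,0,0,-0.52,100,268,406,-133,0,0,-0.52,100,268,406,-133,0,0,-0.52,100,268,406,-133,0,0,-0.52,100,268,406,-133,0,0,-0.52,100]'; python3 -c "
from h import *
print(bot.get_obs()['eef_pos'])"
```

```text
clock: 1.67
eef_pos: [0.376, -0.1988, 0.1696]
tool_rot: [0.999, -0.047, 0.0, 0.0]
ft_force: [-0.0, -0.8, -0.3]
grip_width: 0.0856
grasp_force: 0.0
[ 0.37600697 -0.19881206  0.16959971]
```

```bash
python3 -m inch '[92,138,-45,0,0,0,100,92,138,-45,0,0,0,100,92,138,-45,0,0,0,100,92,138,-45,0,0,0,100,92,138,-45,0,0,0,100,92,138,-45,0,0,0,100,92,138,-45,0,0,0,100]'; python3 - <<'E'
from h import *
im=bot.camera("wrist");cv2.imwrite("pics/w1.png",im)
for u in [(320,240),(100,240),(540,240)]: print(u,ray("wrist",u,0))
E
```

```text
clock: 2.25
eef_pos: [0.4669, -0.0623, 0.1246]
tool_rot: [0.999, -0.046, -0.001, 0.0]
ft_force: [0.0, -0.5, 0.1]
grip_width: 0.0856
grasp_force: 0.0
(320, 240) [ 0.46633215 -0.05450949  0.        ]
(100, 240) [0.47915569 0.08088481 0.        ]
(540, 240) [ 0.45350054 -0.18998896  0.        ]
```

View pics/w1.png

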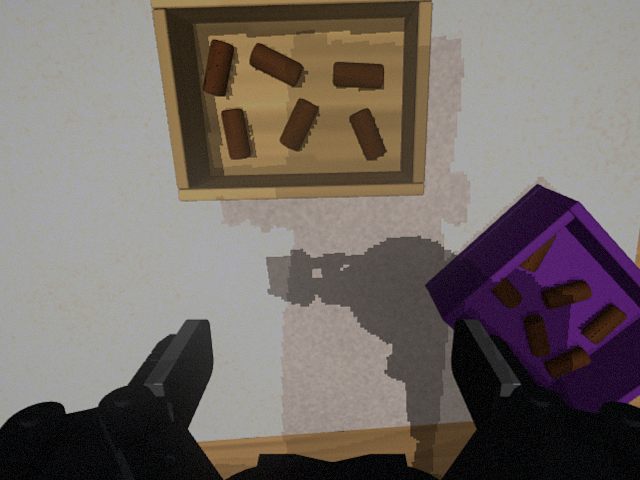

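The wrist view shows the tray ahead: near rim corners (183,198) and (424,192). The purple tray's nearest corner is at about (428,285), close to the right finger. I'll convert these to positions.

```bash
python3 - <<'E'
from h import *
for n,u in(("L",(183,198)),("R",(424,192)),("pc",(428,285)),("pfar",(538,186))): print(n,(ray("wrist",u,.045)*1000).round())
im=bot.camera("wrist");print(bot.get_obs()["eef_pos"])
E
```

```text
L [509.   7.  45.]
R [ 501. -110.   45.]
pc [ 451. -111.   45.]
pfar [ 499. -165.   45.]
[ 0.46670379 -0.06346357  0.12509309]
```

```bash
python3 -m inch '[15,18,0,0,0,0,100,15,18,-35,0,0,0,100,15,18,-65,0,0,0,100,15,18,-85,0,0,0,100,15,18,-95,0,0,0,100,15,18,-102,0,0,0,100,15,18,-105,0,0,0,100,15,18,-105,0,0,0,100]'; python3 - <<'E'
from h import *
im=bot.camera("wrist");cv2.imwrite("pics/w2.png",im);print(bot.get_obs()["ft_force"],bot.get_obs()["eef_pos"])
E
```

```text
clock: 3.02
eef_pos: [0.4825, -0.046, 0.0202]
tool_rot: [0.999, -0.047, 0.0, -0.0]
ft_force: [0.6, 0.3, 0.5]
grip_width: 0.0855
grasp_force: 0.0
[-0.54039686 -0.00270985  0.50298099] [ 0.48289969 -0.04583177  0.02067816]
```

View pics/w2.png

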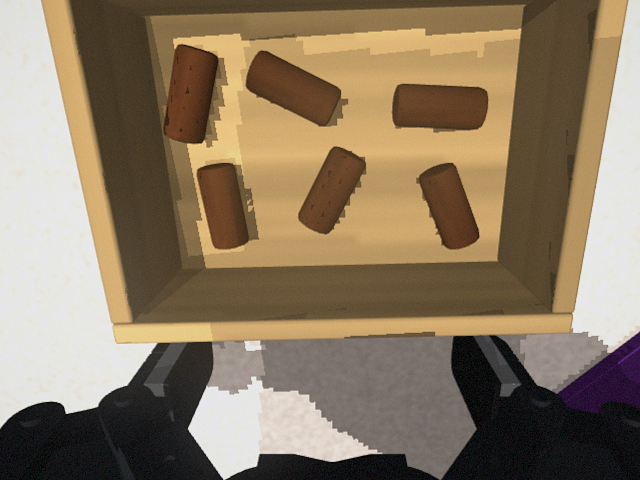

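The fingers sit behind the near wall, at px (185,360) and (480,360), symmetric about the tray. Now push towards the batten.

```bash
python3 -m inch '[5,-0.5,0,0,0,0,100,12,-1.1,0,0,0,0,100,20,-1.9,0,0,0,0,100,30,-2.8,0,0,0,0,100,40,-3.8,0,0,0,0,100,50,-4.7,0,0,0,0,100,60,-5.6,0,0,0,0,100,67,-6.3,0,0,0,0,100]'; python3 - <<'E'
from h import *
im=bot.camera("top");cv2.imwrite("pics/t2.png",cv2.resize(im[190:350,215:415],None,fx=4,fy=4,interpolation=cv2.INTER_CUBIC)[:600,:800])
print(bot.get_obs()["ft_force"],bot.get_obs()["eef_pos"])
E
```

```text
clock: 3.73
eef_pos: [0.5506, -0.0516, 0.0201]
tool_rot: [0.999, -0.046, 0.0, -0.0]
ft_force: [-2.6, 1.1, 2.5]
grip_width: 0.0854
grasp_force: 1.4
[0.20522703 0.32697998 0.05094034] [ 0.55214749 -0.05176976  0.02027625]
```

View pics/t2.png

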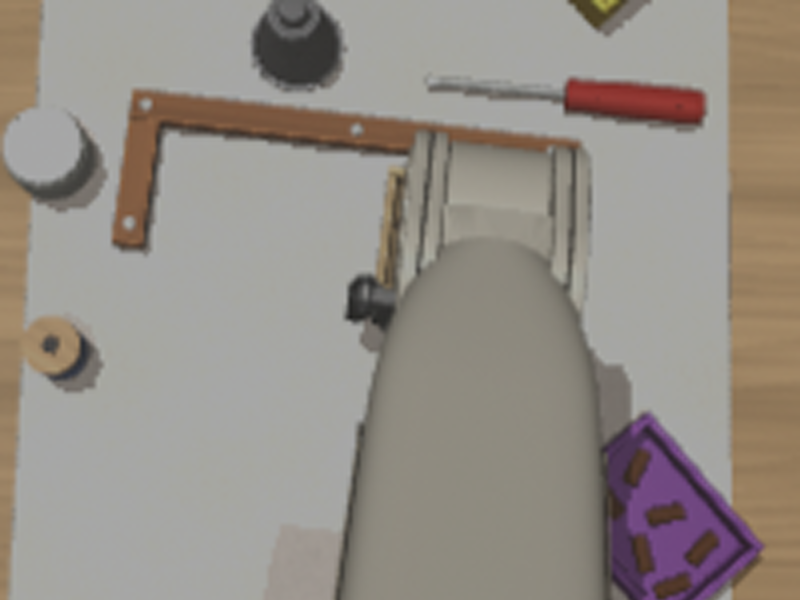

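The tray has followed. Its left far corner is at (396,168), about 13 mm short of the batten edge at (396,151). I'll creep on, watching the force.

```bash
python3 -m inch '[3,-0.3,0,0,0,0,100,6,-0.6,0,0,0,0,100,9,-0.8,0,0,0,0,100,10,-0.9,0,0,0,0,100,11,-1,0,0,0,0,100,12,-1.1,0,0,0,0,100]'; python3 -m inch '[1,-0.1,0,0,0,0,100,2,-0.2,0,0,0,0,100,3,-0.3,0,0,0,0,100]';  python3 -m inch '[1,-0.1,0,0,0,0,100,2,-0.2,0,0,0,0,100]'
```

```text
clock: 4.28
eef_pos: [0.5609, -0.0526, 0.0197]
tool_rot: [0.999, -0.047, -0.0, -0.0]
ft_force: [-2.9, 1.0, 0.7]
grip_width: 0.0853
grasp_force: 1.2
clock: 4.53
eef_pos: [0.5641, -0.053, 0.0197]
tool_rot: [0.999, -0.047, -0.0, -0.0]
ft_force: [-2.5, 0.4, 1.0]
grip_width: 0.0855
grasp_force: 1.0
clock: 4.7
eef_pos: [0.5662, -0.0532, 0.0197]
tool_rot: [0.999, -0.047, -0.0, -0.0]
ft_force: [-2.2, -0.2, 0.2]
grip_width: 0.0853
grasp_force: 0.9
```

```bash
python3 -m inch '[1,-0.1,0,0,0,0,100,1.5,-0.1,0,0,0,0,100]'; python3 -m inch '[1,-0.1,0,0,0,0,100,1.5,-0.1,0,0,0,0,100]';  python3 -m inch '[1,-0.1,0,0,0,0,100,1,-0.1,0,0,0,0,100]'
```

```text
clock: 4.87
eef_pos: [0.5679, -0.0533, 0.0197]
tool_rot: [0.999, -0.047, 0.0, -0.0]
ft_force: [-1.7, -0.0, 0.2]
grip_width: 0.0854
grasp_force: 0.9
clock: 5.03
eef_pos: [0.5681, -0.0533, 0.0197]
tool_rot: [0.999, -0.046, -0.001, -0.0]
ft_force: [-5.8, -0.7, 4.1]
grip_width: 0.0853
grasp_force: 3.1
clock: 5.2
eef_pos: [0.5681, -0.0534, 0.0197]
tool_rot: [0.999, -0.046, -0.002, -0.0]
ft_force: [-7.7, 0.4, 5.5]
grip_width: 0.0854
grasp_force: 3.8
```

Contact with the batten shows as a force step at x=568. Back off, lift, turn 90° and go to the tray's right end.

```bash
python3 -m inch '[-10,1,0,0,0,0,100,-20,2,0,0,0,0,100,-20,2,35,0,0,0,100,-20,2,75,0,0,0.1,70,0,-40,95,0,0,0.2,50,25,-70,95,0,0,0.3,50,47,-92,95,0,0,0.42,50,47,-92,95,0,0,0.54,50]'; python3 -m inch '[0,0,0,0,0,1.03,50,0,0,0,0,0,1.03,50,0,0,0,0,0,1.03,50,0,0,0,0,0,1.03,50,0,0,0,0,0,1.03,50,0,0,0,0,0,1.03,50,0,0,0,0,0,1.03,50,0,0,0,0,0,1.03,50]';python3 -m inch '[0,0,0,0,0,0.1,50,0,0,0,0,0,0.1,50]'
python3 - <<'E'
from h import *
im=bot.camera("wrist");cv2.imwrite("pics/w3.png",im);o=bot.get_obs();print(o["joint_pos"],o["eef_pos"])
E
```

```text
clock: 5.87
eef_pos: [0.6231, -0.1512, 0.1161]
tool_rot: [0.975, 0.222, 0.004, 0.003]
ft_force: [1.1, -0.1, -0.4]
grip_width: 0.0427
grasp_force: 0.0
clock: 6.53
eef_pos: [0.6183, -0.1457, 0.1152]
tool_rot: [0.747, 0.664, 0.001, 0.001]
ft_force: [-0.5, -0.1, 0.7]
grip_width: 0.0427
grasp_force: 0.0
clock: 6.7
eef_pos: [0.6182, -0.1457, 0.1152]
tool_rot: [0.715, 0.699, 0.0, 0.001]
ft_force: [0.1, -0.9, -0.5]
grip_width: 0.0429
grasp_force: 0.0
[-2.31426756e-01  5.88973639e-01  1.67470809e-01  1.14795464e+00
 -1.00023809e-04  1.36534961e+00] [ 0.61802622 -0.14566609  0.11515031]
```

View pics/w3.png

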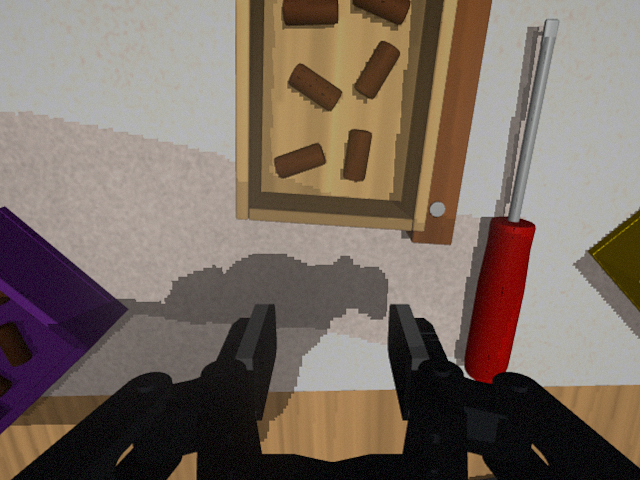

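Wrist view: tray flush to the batten. Its near end rim runs (238,217)–(415,230), and the batten end is at (430,240). Purple tray and screwdriver are clear of the fingers.

```bash
python3 - <<'E'
from h import *
a,b=[ray("wrist",u,.045)*1000 for u in((238,217),(415,230))];e=ray("wrist",(452,244),.02)*1000
print(a.round(),b.round(),e.round(),np.degrees(np.arctan2(*(b-a)[[1,0]])))
y=np.array([.094,.9956]);x=np.array([.9956,-.094]);m=((a+b)/2)[:2]
print("tool target",m-y*21, "delta",m-y*21-bot.get_obs()["eef_pos"][:2]*1000)
E
```

```text
[ 575. -115.   45.] [ 658. -123.   45.] [ 684. -140.   20.] -5.853532616131479
tool target [ 614.65488022 -139.792287  ] delta [-3.37133745  5.87380306]
```

```bash
python3 -m inch '[-3,3,-25,0,0,-0.07,50,-3,3,-50,0,0,-0.07,50,-3,3,-68,0,0,-0.07,50,-3,3,-78,0,0,-0.07,50,-3,3,-84,0,0,-0.07,50,-3,3,-88,0,0,-0.07,50,-3,3,-88,0,0,-0.07,50]'
```

```text
clock: 7.33
eef_pos: [0.6144, -0.1426, 0.0267]
tool_rot: [0.74, 0.673, -0.0, -0.0]
ft_force: [-0.7, -0.2, 0.6]
grip_width: 0.0425
grasp_force: 0.0
```

```bash
python3 -m inch '[0.5,5,0,0,0,0,50,1,11,0,0,0,0,50,1.6,17,0,0,0,0,50,2.4,26,0,0,0,0,50,3.5,37,0,0,0,0,50,4.5,48,0,0,0,0,50,5.5,58,0,0,0,0,50,6.1,65,0,0,0,0,50]'; python3 -m inch '[0.5,5,0,0,0,0,50,1.1,12,0,0,0,0,50,2.1,22,0,0,0,0,50,3.1,33,0,0,0,0,50,4.1,44,0,0,0,0,50,5.2,55,0,0,0,0,50,6.1,65,0,0,0,0,50,6.8,72,0,0,0,0,50]'
python3 - <<'E'
from h import *
im=bot.camera("wrist");cv2.imwrite("pics/w4.png",im)
im=bot.camera("top");cv2.imwrite("pics/t3.png",cv2.resize(im[190:350,215:415],None,fx=4,fy=4,interpolation=cv2.INTER_CUBIC)[:600,:800])
E
```

```text
clock: 8.0
eef_pos: [0.6206, -0.0756, 0.027]
tool_rot: [0.739, 0.674, 0.0, -0.0]
ft_force: [-0.2, -3.9, 2.1]
grip_width: 0.0426
grasp_force: 1.5
clock: 8.67
eef_pos: [0.627, -0.0038, 0.0267]
tool_rot: [0.739, 0.674, -0.0, -0.0]
ft_force: [-0.1, -2.9, 1.6]
grip_width: 0.0426
grasp_force: 1.6
```

View pics/w4.png

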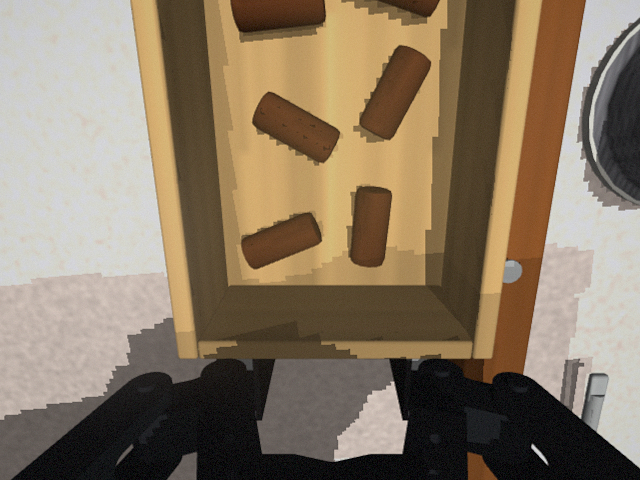

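Flush along the batten, with the end rim at (180,357)–(490,357) and the fingers centred on it. The cone at (625,110) is clear beyond the batten. About 37 mm remain.

```bash
python3 -m inch '[0.4,4,0,0,0,0,50,0.9,10,0,0,0,0,50,1.6,17,0,0,0,0,50,2.2,23,0,0,0,0,50,2.6,27,0,0,0,0,50,2.7,29,0,0,0,0,50]'; python3 -m inch '[0.1,1,0,0,0,0,50,0.2,2,0,0,0,0,50,0.3,3,0,0,0,0,50]'; python3 -m inch '[0.1,1,0,0,0,0,50,0.2,2,0,0,0,0,50]'
```

```text
clock: 9.27
eef_pos: [0.6297, 0.0244, 0.0265]
tool_rot: [0.739, 0.673, -0.0, -0.0]
ft_force: [-0.3, -1.5, -0.4]
grip_width: 0.0427
grasp_force: 0.9
clock: 9.52
eef_pos: [0.6299, 0.0265, 0.0266]
tool_rot: [0.74, 0.673, -0.0, -0.0]
ft_force: [-0.5, -1.4, 0.0]
grip_width: 0.0427
grasp_force: 0.8
clock: 9.68
eef_pos: [0.6302, 0.0284, 0.0267]
tool_rot: [0.74, 0.673, -0.0, -0.0]
ft_force: [-0.0, -1.2, -0.7]
grip_width: 0.0427
grasp_force: 0.8
```

```bash
python3 -m inch '[0.1,1,0,0,0,0,50,0.2,2,0,0,0,0,50]'; python3 -m inch '[0.1,1,0,0,0,0,50,0.2,2,0,0,0,0,50]'; python3 -m inch '[0.1,1,0,0,0,0,50,0.1,1.5,0,0,0,0,50]'
```

```text
clock: 9.85
eef_pos: [0.6304, 0.0305, 0.0267]
tool_rot: [0.74, 0.673, -0.0, -0.0]
ft_force: [0.8, -1.4, -0.8]
grip_width: 0.0426
grasp_force: 0.7
clock: 10.02
eef_pos: [0.6307, 0.0326, 0.0268]
tool_rot: [0.74, 0.673, -0.0, -0.0]
ft_force: [-0.4, -1.6, -0.7]
grip_width: 0.0428
grasp_force: 0.7
clock: 10.18
eef_pos: [0.6308, 0.0331, 0.0268]
tool_rot: [0.74, 0.673, -0.001, 0.001]
ft_force: [-1.2, -6.5, -0.2]
grip_width: 0.0425
grasp_force: 3.0
```

```bash
python3 -m inch '[0,0.7,0,0,0,0,50,0,0.7,0,0,0,0,50]'; python3 -m inch '[-0.5,-6,0,0,0,0,50,-1.5,-16,0,0,0,0,50,-2.5,-28,0,0,0,0,50,-2.5,-28,30,0,0,0,50,-2.5,-28,70,0,0,0,50,-2.5,-18,85,0,0,0,50,-2.5,-18,85,0,0,0,50]'
python3 - <<'E'
from h import *
im=bot.camera("wrist");cv2.imwrite("pics/w5.png",im)
E
```

```text
clock: 10.35
eef_pos: [0.6308, 0.0331, 0.0269]
tool_rot: [0.74, 0.673, -0.001, 0.001]
ft_force: [-0.1, -7.4, 0.1]
grip_width: 0.0425
grasp_force: 3.3
clock: 10.93
eef_pos: [0.6318, 0.017, 0.1177]
tool_rot: [0.739, 0.673, 0.004, 0.003]
ft_force: [0.1, -0.1, -0.4]
grip_width: 0.0425
grasp_force: 0.0
```

View pics/w5.png

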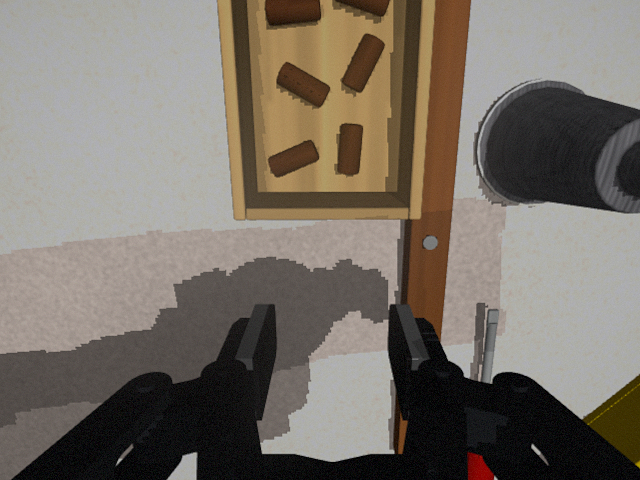

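The wrist view shows the tray flush against the batten: its right rim, from (420,215) upward, runs along the batten. One gentle reseating push in +x from behind will make sure.

```bash
python3 -m inch '[-20,20,0,0,0,-0.12,100,-40,45,0,0,0,-0.24,100,-60,70,0,0,0,-0.36,100,-68,93,0,0,0,-0.48,100,-68,93,0,0,0,-0.6,100,-68,93,0,0,0,-0.72,100,-68,93,0,0,0,-0.84,100,-68,93,0,0,0,-0.96,100]'; python3 -m inch '[0,0,0,0,0,-0.12,100,0,0,0,0,0,-0.24,100,0,0,0,0,0,-0.36,100,0,0,0,0,0,-0.48,100,0,0,0,0,0,-0.61,100,0,0,0,0,0,-0.61,100,0,0,0,0,0,-0.61,100]'
```

```text
clock: 11.65
eef_pos: [0.5589, 0.1093, 0.11]
tool_rot: [0.967, 0.253, -0.002, -0.001]
ft_force: [0.4, -0.6, 0.7]
grip_width: 0.0853
grasp_force: 0.0
clock: 12.23
eef_pos: [0.5612, 0.0227, 0.11]
tool_rot: [1.0, 0.007, -0.003, -0.028]
ft_force: [0.6, 0.5, 0.1]
grip_width: 0.0853
grasp_force: 0.0
```

```bash
python3 - <<'E'
from h import *
im=bot.camera("wrist");o=bot.get_obs();print(o["joint_pos"],o["joint_vel"],o["eef_pos"],o["tool_rot"],o["ft_force"])
E
```

```text
[ 0.00987579  0.46430074 -0.06034229  1.05258998  0.05259062  3.14007916] [ 0.03531085 -0.00214522  0.0113919   0.00672106  0.02920008  0.0008671 ] [0.56102739 0.02033892 0.11014403] [ 0.99963339  0.00560799 -0.00332713 -0.02627846] [-0.5055212  -1.30222977  0.32364919]
```

The last joint is at its limit, so I'll take the half-turn-equivalent grasp angle instead.

```bash
python3 - <<'E'
from h import *
from scipy.spatial.transform import Rotation as R
o=bot.get_obs();C=R.from_quat(o["tool_rot"])
for y in(45,84.6):print(((R.from_euler('z',y,degrees=True)*R.from_euler('x',np.pi))*C.inv()).as_rotvec().round(3))
E
python3 -m inch '[0,30,0,0,0,0.1,100,0,60,5,0,0,0.2,100,0,80,10,0,0,0.32,100,0,85,10,0,0,0.44,100,0,85,10,0,0,0.56,100,0,85,10,0,0,0.68,100,0,85,10,0,0,0.8,100,0,85,10,0,0,0.92,100]'
python3 - <<'E'
from h import *
from scipy.spatial.transform import Rotation as R
o=bot.get_obs();C=R.from_quat(o["tool_rot"])
for y in(84.6,140):print(((R.from_euler('z',y,degrees=True)*R.from_euler('x',np.pi))*C.inv()).as_rotvec().round(3))
print(o["joint_pos"].round(3) if hasattr(o["joint_pos"],"round") else o["joint_pos"],o["eef_pos"])
E
```

```text
[-0.047 -0.027  0.774]
[-0.038 -0.044  1.465]
clock: 12.95
eef_pos: [0.5617, 0.1097, 0.1207]
tool_rot: [0.89, 0.454, -0.015, -0.024]
ft_force: [-0.1, -0.7, 0.3]
grip_width: 0.0857
grasp_force: 0.0
[-0.016 -0.055  0.533]
[ 0.013 -0.061  1.499]
[0.174 0.499 0.028 1.142 0.038 2.371] [0.5616997  0.10974064 0.12070138]
```

```bash
python3 -m inch '[0,0,0,0,-0.06,1.5,100,0,0,0,0,-0.06,1.5,100,0,0,0,0,-0.06,1.5,100,0,0,0,0,-0.06,1.5,100,0,0,0,0,-0.06,1.5,100,0,0,0,0,-0.06,1.5,100,0,0,0,0,-0.06,1.5,100,0,0,0,0,-0.06,1.5,100]'
python3 - <<'E'
from h import *
from scipy.spatial.transform import Rotation as R
o=bot.get_obs();C=R.from_quat(o["tool_rot"])
print(((R.from_euler('z',174.6,degrees=True)*R.from_euler('x',np.pi))*C.inv()).as_rotvec().round(3),o["joint_pos"][5],o["eef_pos"])
E
```

```text
clock: 13.62
eef_pos: [0.5617, 0.1096, 0.1207]
tool_rot: [0.564, 0.826, -0.007, -0.006]
ft_force: [-0.9, 0.1, -1.3]
grip_width: 0.0854
grasp_force: 0.0
[ 0.015 -0.014  1.104] 1.391609301622782 [0.56173565 0.10963263 0.12073292]
```

```bash
python3 -m inch '[0,0,0,0.015,-0.014,1.1,100,0,0,0,0.015,-0.014,1.1,100,0,0,0,0.015,-0.014,1.1,100,0,0,0,0.015,-0.014,1.1,100,0,0,0,0.015,-0.014,1.1,100,0,0,0,0.015,-0.014,1.1,100,0,0,0,0.015,-0.014,1.1,100,0,0,0,0.015,-0.014,1.1,100]'
python3 -m inch '[0,0,0,0,0,0.1,100,0,0,0,0,0,0.1,100]'
python3 - <<'E'
from h import *
from scipy.spatial.transform import Rotation as R
im=bot.camera("wrist");cv2.imwrite("pics/w6.png",im)
o=bot.get_obs();C=R.from_quat(o["tool_rot"])
print(((R.from_euler('z',174.6,degrees=True)*R.from_euler('x',np.pi))*C.inv()).as_rotvec().round(3),o["eef_pos"])
E
```

```text
clock: 14.28
eef_pos: [0.5617, 0.1096, 0.1207]
tool_rot: [0.099, 0.995, 0.0, -0.001]
ft_force: [-0.2, -0.3, 0.2]
grip_width: 0.0855
grasp_force: 0.0
clock: 14.45
eef_pos: [0.5617, 0.1096, 0.1208]
tool_rot: [0.052, 0.999, 0.0, -0.001]
ft_force: [0.1, -0.0, 0.1]
grip_width: 0.0854
grasp_force: 0.0
[-0.    -0.003  0.013] [0.56183688 0.10958729 0.12094534]
```

View pics/w6.png

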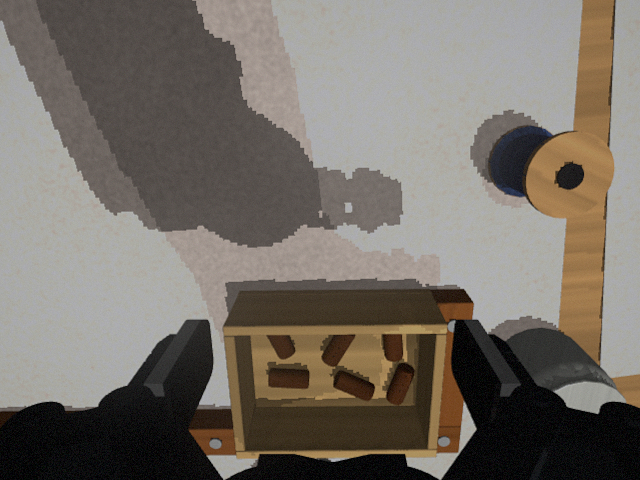

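The wrist view shows the tray seated in the corner: stop at right (455,300–450), batten at the bottom. The spool (570,175) and the tin are untouched and clear. Descend behind the tray and nudge.

```bash
python3 -m inch '[0,0,-30,0,0,0.013,100,0,0,-60,0,0,0.013,100,0,0,-80,0,0,0.013,100,0,0,-92,0,0,0.013,100,0,0,-98,0,0,0.013,100,0,0,-101,0,0,0.013,100,0,0,-101,0,0,0.013,100]'; python3 -m inch '[4,-0.4,0,0,0,0,100,9,-0.8,0,0,0,0,100,14,-1.3,0,0,0,0,100,16,-1.5,0,0,0,0,100,17,-1.6,0,0,0,0,100,18,-1.7,0,0,0,0,100]'; python3 -m inch '[1,-0.1,0,0,0,0,100,2,-0.2,0,0,0,0,100]'
```

```text
clock: 15.08
eef_pos: [0.5623, 0.1097, 0.0204]
tool_rot: [0.047, 0.999, 0.0, -0.001]
ft_force: [-0.1, 0.3, 0.5]
grip_width: 0.0852
grasp_force: 0.0
clock: 15.58
eef_pos: [0.5809, 0.108, 0.021]
tool_rot: [0.046, 0.999, 0.0, -0.0]
ft_force: [0.8, -0.4, -0.4]
grip_width: 0.0853
grasp_force: 0.0
clock: 15.75
eef_pos: [0.5824, 0.1078, 0.0207]
tool_rot: [0.046, 0.999, 0.0, -0.001]
ft_force: [0.1, 0.9, 0.4]
grip_width: 0.0855
grasp_force: 0.0
```

```bash
python3 -m inch '[0.5,0,0,0,0,0,100,1,-0.1,0,0,0,0,100]'; python3 -m inch '[0.5,0,0,0,0,0,100,1,-0.1,0,0,0,0,100]'; python3 -m inch '[0.5,0,0,0,0,0,100,1,-0.1,0,0,0,0,100]'
```

```text
clock: 15.92
eef_pos: [0.5826, 0.1077, 0.0206]
tool_rot: [0.046, 0.999, 0.0, -0.001]
ft_force: [-3.6, -0.3, 2.0]
grip_width: 0.0854
grasp_force: 1.5
clock: 16.08
eef_pos: [0.5828, 0.1077, 0.0206]
tool_rot: [0.046, 0.999, 0.0, -0.002]
ft_force: [-6.0, 0.0, 4.6]
grip_width: 0.0857
grasp_force: 3.4
clock: 16.25
eef_pos: [0.5828, 0.1076, 0.0206]
tool_rot: [0.046, 0.999, 0.0, -0.003]
ft_force: [-8.4, 1.0, 6.1]
grip_width: 0.0852
grasp_force: 4.4
```

The push is stiff at once, so the tray was already seated. Back off, lift and check from above.

```bash
python3 -m inch '[-6,0.6,0,0,0,0,100,-18,1.8,0,0,0,0,100,-25,2.4,20,0,0,0,100,-25,2.4,60,0,0,0,100,-50,-20,100,0,0,0,100,-80,-50,130,0,0,0,100,-110,-80,150,0,0,0,100,-140,-110,160,0,0,0,100]'; python3 -m inch '[0,-40,0,0,0,0,100,0,-80,0,0,0,0,100,0,-120,0,0,0,0,100,0,-160,0,0,0,0,100,0,-200,0,0,0,0,100,0,-200,0,0,0,0,100]'
python3 - <<'E'
from h import *
im=bot.camera("top");cv2.imwrite("pics/t4.png",cv2.resize(im[190:350,215:415],None,fx=4,fy=4,interpolation=cv2.INTER_CUBIC)[:600,:800])
E
```

```text
clock: 16.92
eef_pos: [0.4645, 0.0149, 0.1746]
tool_rot: [0.045, 0.999, 0.0, 0.003]
ft_force: [0.6, -0.7, 0.5]
grip_width: 0.0856
grasp_force: 0.0
clock: 17.42
eef_pos: [0.464, -0.1914, 0.1725]
tool_rot: [0.05, 0.999, -0.002, 0.001]
ft_force: [0.9, 0.6, -0.3]
grip_width: 0.0855
grasp_force: 0.0
```

View pics/t4.png

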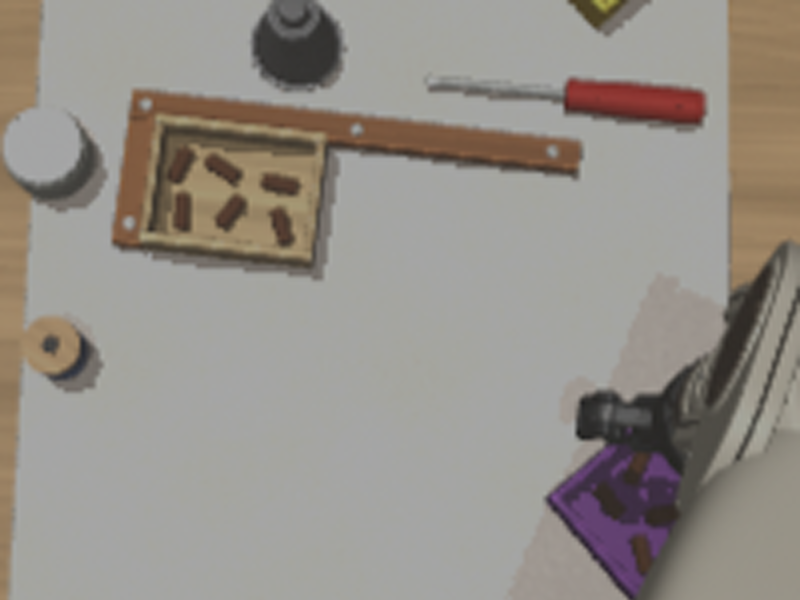

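The tray sits in the corner at (235,190), flush to the batten and the end stop. Everything else is where it was, and the arm is clear.

```bash
python3 -c "
from workcell import bot
print(bot.job_done())"
```

```text
the job is handed in; nothing more can be done
None
```

The plywood tray was pushed into the corner, long side flat on the batten and left end against the end stop, with nothing else seen to have moved and the arm clear; handed in at about 17.5 s.

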